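Open the mini pedal bin and ease its lid down

TASK

Show me whether the little pedal bin on the vanity needs emptying: press its pedal with your fingertips until the lid stands fully open, hold it there for about three seconds so I can look in, then let the pedal come up slowly so the lid settles shut without slamming. Work it by the pedal only, never touching the lid; keep the bin standing where it is, and do not pick up or push away any of the things around it.

Things in the scene. Friction and masses are not known exactly. Their poses are not given: they have to be found in the camera images.
- bin: Small round brushed-steel pedal bin, loose on the table, about 1 kg, shell 124 mm across on a black foot 126 mm across and 28 mm high, rim 165 mm high, 183 mm to the top of the closed lid. Origin: centre of its underside, on the table. Its x axis runs from the pedal side to the hinge side: the pedal sticks out towards -x of the bin, the lid's hinge is at x = +70 mm, 167 mm up. z is up. Pushed hard off-centre it slides or tips.
- pedal_pad (a point): The point to press: on the top face of the pedal, 103 mm from the bin's axis towards the bin's -x, 28 mm above the table when the pedal is up. The pedal is a flat steel plate with black rubber ribs, 50 mm wide across and reaching from 71 to 119 mm from the bin's axis (the shell ends at 62 mm, the closed lid at 66 mm), 6 mm thick. This point moves with the pedal and has the pedal's axes (x towards the hinge side).
- pedal (a joint): Pedal angle, rad: 0 up at rest, grows as it is pressed, about 0.2 fully down, when the rubber stop under the pedal meets the table; the pressing point then lies about 17 mm lower than at rest. It pivots 85 mm behind the pressing point. It takes 4 to 7 N at the pressing point to start the lid and 1 to 3 N to hold it open; only the lid's weight brings it back up.
- lid (a joint): Lid angle, rad: 0 shut, grows as it opens, about 1.23 fully open. Linked to the pedal by a rod at the back: lid angle = 6.1 x pedal angle, both ways, so 1 mm at the pressing point is about 0.07 rad of lid. Next to nothing damps it: if the pedal is let go or raised quickly the lid falls and slams.
- lid_front (a point): Front edge of the lid, over the pedal, 3 mm above the lid's underside; 170 mm up when shut, about 300 mm up when open, moving up and back, away from the pedal side.
- canister: Round steel canister with a lift-off lid and ball knob, no pedal, 100 mm across, 145 mm high. Bystander. Origin: centre of the underside.
- jar: Frosted glass jar with white screw lid, 55 mm across, 47 mm high, standing beside the bin. Bystander. Origin: centre of the underside.
- clipper: Chrome nail clipper lying flat, 60 x 13 x 12 mm, long along its x, near the front of the bin. Bystander. Origin: centre of the underside.
- compact: Round beige plastic compact lying flat, 74 mm across, 17 mm thick. Bystander. Origin: centre of the underside.
- comb: Blue plastic comb lying flat, 165 x 36 x 6 mm, long along its x. Bystander. Origin: underside, near the middle.
- lipstick: Black lipstick tube standing upright, 20 mm across, 73 mm high. Bystander. Origin: centre of the underside.
- mirror_stand: Steel spring-clip stand gripping a small round mirror, foot 104 mm across, 235 mm high. Bystander. Origin: centre of the underside.

How it is judged:
By the outcome, as a careful person would: the job done as asked, in the order asked, and still so for the second after the job is handed in, with the robot touching nothing.
It also fails if it takes over 56 s, if anything falls off the work surface, if the arm or the gripper's body presses on something with over 40 N, if the wrist force passes 120 N, or if a joint passes its speed limit or range.

ROBOT

A 7-joint arm with a two-finger parallel gripper is mounted at the origin on the work surface. World frame = base frame: x ahead of the robot, y to its left, z up, the work surface at z = 0. Lengths are in m, angles in degrees, forces in N, time in s.
With the tool pointing down it reaches from about 0.425 to 0.975 m from the base axis. Payload 16.7 kg.
Tool frame: the origin (TCP) lies on the centre line of the jaws, within the pads' length; the fingertips stand 22 mm ahead of it and the grasp point (between the pads) lies 3 mm ahead of it; z points along the fingers, y is the line along which they close (so a half turn about z gives the same grasp; the last joint's range is limited). The gripper opens to 85 mm and grips with 20 to 120 N. Pads are 22 mm wide; open, the fingers measure 114 mm over their backs; the gripper's body (76 mm by 85 mm) begins 54 mm behind the grasp point. The pads swing forward as they close: fully open they stand 13 mm farther back than shut.
Start: joints at [61.278, 24.414, 4.234, 92.017, -1.954, 63.644, -3.845], TCP at [0.233, -0.634, 0.253] pointing down, gripper open.
Joint ranges: [-163.25, 163.25], [-28.42, 122.38], [-70.27, 78.77], [12.13, 141.07], [-58.53, 238.53], [9.26, 117.41], [-156.51, 156.51]. Speed limits (degrees/s): [108.29, 108.29, 136.94, 136.94, 172.46, 172.46, 172.46].

INTERFACE

Orientations are given as [roll, pitch, yaw] about the fixed x, y, z axes, in that order (R = Rz(yaw) Ry(pitch) Rx(roll)).
In Python, from bench import state, camera, camera_params, finish_job, look_for gives the robot as it stands.
- The arm moves only by the tool step_arm, never from a script. Its argument "series" is a list of rows, each a list of 3 entries, a list of its own where there are three numbers: the opening, from 0 (shut) to 1 (fully open), then the shift along the world's x, y, z in m, then the turn about the world's z in rad. A call has 1 to 8 rows; each row shifts and turns the commanded pose from where the row before left it; what a row does not reach is not made up. A row lasts 1/8 s, in which the tool goes at most 62.5 mm and 10.7 degrees, less where a joint would pass 70% of its speed; a pose out of reach is approached as far as the arm can. A call is refused whole if a number of a shift passes 0.0625 or a number of a turn 0.188, either way. A call with a gripper value outside its range is refused whole. The fingers move at their own pace and stop on an object; "grip_force" is the grip in N (left out, the last holds). Time passes only in rows, so rows that do not move let the fingers close. It gives the time, the measured TCP pose, the force, the opening and the grip force at its end, in the units of the state.
- state(): the state, without advancing time (a new reading comes with each control period).
- camera(name): name is "side" or "top"; returns (picture, depth): 480x640x3 uint8, blue, green, red; 480x640 float32, m along the optical axis (not along the pixel's ray), 0 where there is no reading.
- camera_params(name): a dict with "fx", "fy", "cx", "cy" (pixels), "xyz" and "attitude" of the camera in the world. Camera axes: x right, y up, looking along -z (the intrinsics and any distortion apply to the point x, -y, -z); pixel columns grow to the right and rows downward; lengths in m; the calibration is good to about 2 mm. A picture is of the moment at which its call begins. camera_params takes no time and is no camera call.
- finish_job(): hands the job in; it is judged then, once.
Trained networks look in the newest picture that a camera, given by its name, has taken for a name from the list of things; names that differ only in an ending like _2 or _b are one class to them, and where a whole thing is asked for, a point or a joint stands for the part that bears it (a point fixed in the world has none). Each returns a list of dicts, best first, with "confidence" (0 to 1); they miss things now and then, are a little off and sometimes report something else, mostly with a low value. They report only what shows in the picture. A call takes as long as a camera call.
- look_for(query, camera): "rect" ([left, top, right, bottom] in pixels, round what is visible of it).
The state is a dict: "t": time; "joints": joint angles; "qvel": joint speeds; "effort": joint torques, N m; "position": TCP position; "tcp_rot": TCP orientation; "ft_force": force on the tool from outside, world axes, zero at the start; "moment": the same for the moment, N m; "opening": finger opening in m; "gripper_force": force on a finger pad.
Only numpy, scipy, OpenCV 4.12 (cv2) and the standard library are available. Lean on these libraries where they do the work, as an engineer would, in place of code of your own. Each camera call takes 0.05 s, during which the arm holds its last target. There are 200 camera calls.

## Working session

There is one attempt and no reset: what is moved stays moved. The work goes in short steps, Python scripts to look and compute and a tool call to move; the robot and the scene stay as the last step left them, time stands still between calls to the robot, and variables do not carry over. Pictures are saved under pics/ and viewed, at most 10 in all, crops included, and the job is handed in when it is done.

Besides the shell and the picture viewer there is one more tool, called after "Call:" as name([rows], argument=value, ...), one row to a line, values as JSON. step_arm: Moves the arm, as the interface text tells. Its arguments: {"type":"object","properties":{"series":{"type":"array","items":{"type":"array"}},"grip_force":{"type":"number"}},"required":["series"]}

```bash
mkdir -p pics; ls; cat > h.py <<'E'
import numpy as np, cv2
from scipy.spatial.transform import Rotation as R
from bench import *
def world(cam, d):
    p=camera_params(cam); a=p["attitude"]
    M=R.from_euler('xyz',a,degrees=True).as_matrix()
    v,u=np.mgrid[0:480,0:640]
    P=np.stack([(u-p["cx"])/p["fx"]*d,-(v-p["cy"])/p["fy"]*d,-d],-1)
    return P@M.T+np.array(p["xyz"])
E
python3 - <<'E'
from h import *
print(state())
for c in("top","side"):
    print(camera_params(c))
    im,d=camera(c); cv2.imwrite(f"pics/{c}0.png",im); np.save(f"{c}0.npy",d)
    for q in("bin","pedal_pad","jar","clipper","canister","lipstick","lid_front"):
        for r in look_for(q,c)[:2]: print(c,q,np.round(r["rect"]),round(r["confidence"],2))
    W=world(c,d); ok=d>0; print(np.percentile(W[ok],[1,50,99],axis=0))
E
```

```text
pics
{'t': 0.0, 'joints': array([61.27918185, 24.44942266,  4.23249132, 92.05163096, -1.95460682,
       63.6460787 , -3.84353323]), 'qvel': array([-0.00335824,  0.07487805,  0.08164852, -0.03670682,  0.03884424,
        0.06353348,  0.07185024]), 'effort': array([-4.54069141e-04, -9.49814701e+01,  3.76048297e+00, -4.63513970e+01,
        1.92081789e-02,  1.01611647e-02,  7.79181323e-05]), 'position': array([ 0.23241232, -0.63331321,  0.25261855]), 'tcp_rot': array([-1.79925248e+02,  5.22802984e-03,  2.01528978e+01]), 'ft_force': array([ 0.60675741,  0.93170969, -0.0974915 ]), 'moment': array([0.03319508, 0.0038358 , 0.02786148]), 'gripper_force': 0.0, 'opening': 0.0858020332096708}
{'fx': 449.6503606872662, 'fy': 449.6503606872662, 'cx': 316.7495693996832, 'cy': 239.5399771919179, 'xyz': array([ 0.4519697 , -0.04078147,  1.28851493]), 'attitude': array([  9.21274675,   0.22892116, -91.63227913])}
top bin [344. 205. 398. 285.] 0.79
top pedal_pad [347. 263. 370. 288.] 0.56
top jar [319. 218. 340. 241.] 0.69
top clipper [378. 284. 396. 286.] 0.56
top canister [177. 208. 225. 252.] 0.8

[... 225 characters left out ...]
[ 1.68838793e+00  1.36755321e+00  3.85957590e-01]]
{'fx': 447.9626901017508, 'fy': 447.9626901017508, 'cx': 315.403330828226, 'cy': 245.10111818057686, 'xyz': array([0.01944393, 0.507792  , 0.70756866]), 'attitude': array([  54.37106042,    1.38248906, -134.92553592])}
side bin [317. 191. 375. 280.] 0.69
side pedal_pad [351. 262. 376. 283.] 0.75
side jar [286. 246. 312. 278.] 0.8
side clipper [381. 256. 398. 274.] 0.48
side canister [139. 290. 200. 365.] 0.59
side lipstick [197. 295. 203. 326.] 0.62
side lid_front [315. 188. 370. 220.] 0.86
[[-1.18683941e-03 -1.92795923e+00 -5.59324595e-01]
 [ 6.48042506e-01 -9.68704758e-02  1.38447371e-03]
 [ 1.69120767e+00  5.41304454e-01  4.94513477e-01]]
```

```bash
sleep 1
python3 - <<'E'
from h import *
a=cv2.imread("pics/top0.png")[170:320,150:450]; b=cv2.imread("pics/side0.png")[160:310,240:440]
cv2.imwrite("pics/top0c.png",cv2.resize(a,(800,400),interpolation=3)); cv2.imwrite("pics/side0c.png",cv2.resize(b,(800,600),interpolation=3))
T=world("top",np.load("top0.npy")); S=world("side",np.load("side0.npy"))
# lid top
for n,W,(l,t,r,bt) in(("top",T,(335,195,405,290)),("side",S,(305,180,385,290))):
    w=W[t:bt,l:r].reshape(-1,3)
    m=(w[:,2]>.155)&(w[:,2]<.20); q=w[m]; c,rad=cv2.minEnclosingCircle(q[:,:2].astype(np.float32)); print(n,"lid",c,rad,q[:,2].max(),m.sum(),np.median(q,0))
for n,W,(l,t,r,bt) in(("top",T,(343,258,374,292)),("side",S,(346,255,380,288))):
    w=W[t:bt,l:r].reshape(-1,3); m=(w[:,2]>.018)&(w[:,2]<.036); q=w[m]; print(n,"pedal",q.mean(0),len(q),np.round(q[::6],3).tolist())
for n,W,(l,t,r,bt),z in(("top",T,(316,215,343,244),.04),("side",S,(283,243,315,281),.04),("top",T,(374,278,400,292),.007),("side",S,(378,253,401,277),.007)):
    w=W[t:bt,l:r].reshape(-1,3); q=w[(w[:,2]>z)&(w[:,2]<.06)]; print(n,z,q.min(0),q.max(0),q.mean(0),len(q)) if len(q) else 0
E
```

```text
top lid (0.6432269215583801, -0.17956571280956268) 0.07198087871074677 0.18923325382387168 2154 [ 0.63807567 -0.17531005  0.1807744 ]
side lid (0.6428300142288208, -0.17450903356075287) 0.07197930663824081 0.18463955351591832 1512 [ 0.62213329 -0.16018972  0.17846288]
top pedal [ 0.55192676 -0.15022925  0.02904481] 358 [[0.602, -0.126, 0.025], [0.59, -0.136, 0.028], [0.584, -0.145, 0.022], [0.581, -0.153, 0.025], [0.578, -0.153, 0.028], [0.577, -0.169, 0.028], [0.577, -0.186, 0.029], [0.575, -0.158, 0.025], [0.573, -0.133, 0.03], [0.572, -0.15, 0.027], [0.572, -0.173, 0.019], [0.569, -0.144, 0.03], [0.569, -0.161, 0.025], [0.567, -0.141, 0.025], [0.566, -0.157, 0.032], [0.564, -0.132, 0.03], [0.564, -0.149, 0.028], [0.563, -0.166, 0.027], [0.561, -0.132, 0.029], [0.561, -0.149, 0.03], [0.56, -0.166, 0.03], [0.559, -0.132, 0.027], [0.558, -0.149, 0.029], [0.558, -0.166, 0.029], [0.556, -0.129, 0.029], [0.555, -0.145, 0.035], [0.555, -0.166, 0.027], [0.553, -0.129, 0.029], [0.552, -0.146, 0.031], [0.552, -0.163, 0.025], [0.55, -0.129, 0.028], [0.55, -0.146, 0.028], [0.549, -0.162, 0.03
[... 2096 characters left out ...]
], [0.523, -0.151, 0.026], [0.539, -0.126, 0.028], [0.53, -0.137, 0.026], [0.522, -0.15, 0.024], [0.53, -0.13, 0.028], [0.523, -0.144, 0.023], [0.528, -0.131, 0.026], [0.527, -0.126, 0.026]]
top 0.04 [ 0.6590846  -0.10266561  0.04096525] [ 0.7139526  -0.0487332   0.05602193] [ 0.6855769  -0.07637668  0.04799495] 303
side 0.04 [ 0.65608212 -0.10415454  0.04010263] [ 0.71188196 -0.04905854  0.04971587] [ 0.68185642 -0.07486991  0.04611882] 268
top 0.007 [ 0.51813267 -0.26552471  0.00703241] [ 0.53150975 -0.20303452  0.01870491] [ 0.52472144 -0.23394755  0.01282798] 76
side 0.007 [ 0.51579821 -0.26290782  0.00701676] [ 0.53144189 -0.20745902  0.01391898] [ 0.52258499 -0.23322346  0.01045082] 73
```

View pics/top0c.png

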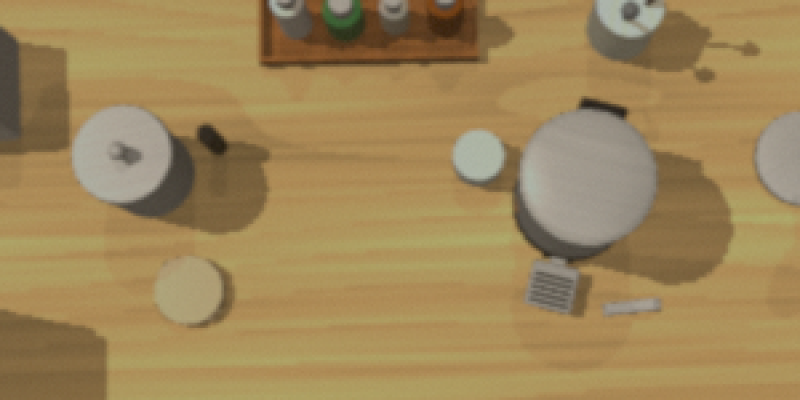

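View pics/side0c.png

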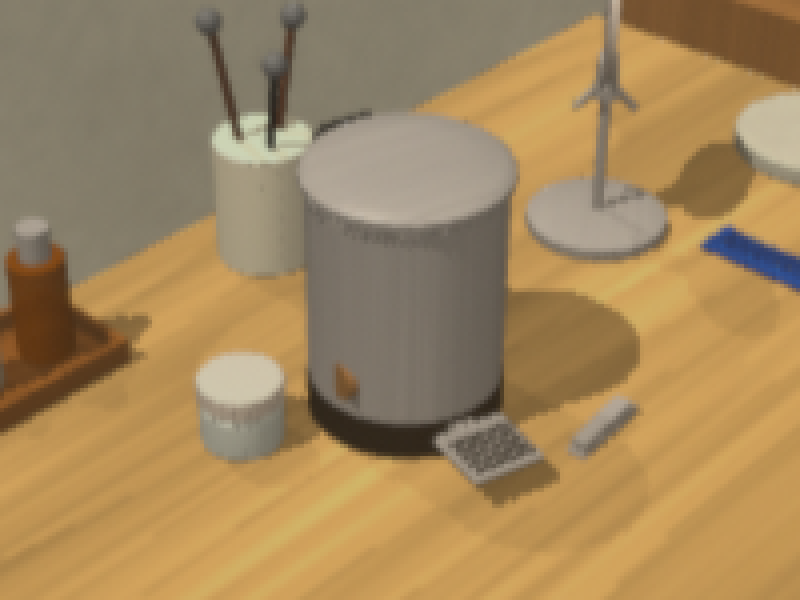

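The top crop shows the bin lid centred near crop (587,180) and the ribbed pedal near (552,286). The jar is at (478,157) and the clipper at (632,307). In the side crop the pedal is at (490,448) and the space in front of it is free. Next I'll fit the bin axis and direction, and start moving over.

```bash
python3 - <<'E'
from h import *
from scipy.optimize import least_squares
for n,box,pb in(("top",(335,195,405,290),(343,264,370,290)),("side",(305,180,385,290),(340,255,380,288))):
    W=world(n,np.load(n+"0.npy"))
    w=W[box[1]:box[3],box[0]:box[2]].reshape(-1,3)
    # lid/shell: rim points z in .04-.16 -> shell circle r=62
    m=(w[:,2]>.05)&(w[:,2]<.15); q=w[m]
    f=least_squares(lambda c:np.hypot(q[:,0]-c[0],q[:,1]-c[1])-.062,[.64,-.177],loss="soft_l1",f_scale=.003); c=f.x
    print(n,"shell axis",c,m.sum(),np.median(abs(f.fun)))
    w=W[pb[1]:pb[3],pb[0]:pb[2]].reshape(-1,3); m=(w[:,2]>.018)&(w[:,2]<.036)&(np.hypot(*(w[:,:2]-c).T)>.071); q=w[m][:,:2].astype(np.float32)
    mu=q.mean(0);d=c-mu; print("pedal",mu,len(q),np.hypot(*d),np.degrees(np.arctan2(d[1],d[0])), cv2.minAreaRect(q))
E
```

```text
top shell axis [ 0.6391401  -0.17470166] 197 0.00032771036597566833
pedal [ 0.5470049  -0.14906642] 305 0.09563505659236622 -15.548429774354702 ((0.5473106503486633, -0.14942757785320282), (0.049779828637838364, 0.048780571669340134), 74.6191635131836)
side shell axis [ 0.63904235 -0.17744504] 2022 0.0012861787038897024
pedal [ 0.54348755 -0.14867865] 285 0.09979091266164958 -16.754212961117716 ((0.5456253290176392, -0.15069395303726196), (0.05103548243641853, 0.049091074615716934), 75.35535430908203)
```

Call:
step_arm([
  [0,[0.03,0.05,0],-0.15],
  [0,[0.03,0.05,0],-0.15],
  [0,[0.03,0.05,0],-0.15],
  [0,[0.03,0.05,0],-0.15],
  [0,[0.03,0.05,0],0],
  [0,[0.03,0.05,0],0],
  [0,[0.03,0.05,0],0],
  [0,[0.03,0.05,0],0],
], grip_force=20)

```text
t: 1.8
position: [0.4734, -0.2319, 0.2536]
tcp_rot: [180.0, -0.0, -14.2]
ft_force: [0.9, -0.3, -0.6]
opening: 0.0002
gripper_force: 0.0
```

Call:
step_arm([
  [0,[0.028,0.043,0],-0.02],
  [0,[0.028,0.043,0],0],
  [0,[0,0,-0.04],0],
  [0,[0,0,-0.04],0],
  [0,[0,0,-0.04],0],
  [0,[0,0,-0.035],0],
  [0,[0,0,-0.02],0],
  [0,[0,0,0],0],
])

```text
t: 2.8
position: [0.5278, -0.1475, 0.0772]
tcp_rot: [180.0, 0.1, -15.4]
ft_force: [0.1, 0.4, 0.5]
opening: 0.0001
gripper_force: 0.0
```

```bash
python3 - <<'E'
from h import *
for c in("top","side"):
    im,d=camera(c); np.save(c+"1.npy",d); b=im[170:320,280:440]; cv2.imwrite(f"pics/{c}1.png",cv2.resize(b,(640,600),interpolation=3))
W=world("side",np.load("side1.npy"))[150:300,290:400].reshape(-1,3)
m=(W[:,0]>.49)&(W[:,0]<.57)&(abs(W[:,1]+.146)<.03)&(W[:,2]>.036)&(W[:,2]<.1)
q=W[m];print(len(q),q[:,2].min(),[ (z,q[abs(q[:,2]-z)<.004].min(0)[:2],q[abs(q[:,2]-z)<.004].max(0)[:2]) for z in(.045,.055,.065,.08) if (abs(q[:,2]-z)<.004).any()])
s=state();print(s["position"],s["ft_force"])
E
```

```text
158 0.05340934244330031 [(0.055, array([ 0.51827656, -0.15015672]), array([ 0.53016159, -0.13805278])), (0.065, array([ 0.51673743, -0.15790589]), array([ 0.53668194, -0.13213201])), (0.08, array([ 0.51560408, -0.15602007]), array([ 0.53717574, -0.13074203]))]
[ 0.52895509 -0.14770131  0.07898403] [ 0.06777511 -0.30182224  0.70892898]
```

View pics/side1.png

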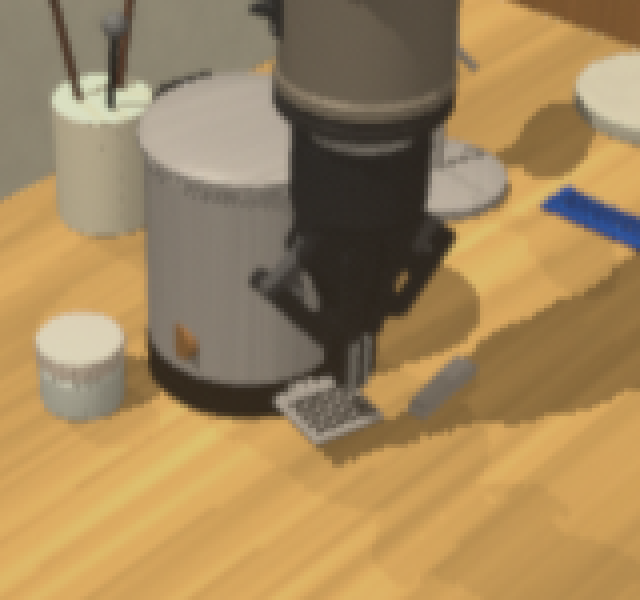

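The side crop shows the closed fingertips just above the pedal at (355,390). A wide wrist section sits above them, starting at about row 100, so I'll check its clearance to the lid's sweep while moving closer to the pedal.

```bash
python3 - <<'E'
from h import *
c=np.array([.639,-.176]);a=np.radians(-15.3);e=np.array([np.cos(a),np.sin(a)]);n=np.array([-e[1],e[0]])
for cam in("side","top"):
    D=np.load(cam+"1.npy");W=world(cam,D)[D>0]
    x=(W[:,:2]-c)@e;y=(W[:,:2]-c)@n
    for z in np.arange(.08,.46,.02):
        m=(abs(W[:,2]-z)<.01)&(x<-.05)&(x>-.25)&(abs(y)<.12)&((z>.2)|(np.hypot(x,y)>.075))
        if m.sum()>5: print(cam,round(z,2),m.sum(),"x",np.round(np.percentile(x[m],[2,98]),3),"y",np.round(np.percentile(y[m],[2,98]),3))
E
```

```text
side 0.08 83 x [-0.126 -0.109] y [-0.013  0.013]
side 0.1 130 x [-0.129 -0.107] y [-0.033  0.029]
side 0.12 213 x [-0.132 -0.105] y [-0.046  0.044]
side 0.14 314 x [-0.132 -0.107] y [-0.058  0.06 ]
side 0.16 303 x [-0.135 -0.108] y [-0.048  0.054]
side 0.18 123 x [-0.151 -0.105] y [-0.013  0.038]
side 0.2 285 x [-0.153 -0.098] y [-0.022  0.037]
side 0.22 326 x [-0.152 -0.104] y [-0.023  0.037]
side 0.24 169 x [-0.161 -0.101] y [-0.02   0.046]
side 0.26 433 x [-0.162 -0.094] y [-0.03   0.046]
side 0.28 400 x [-0.16  -0.101] y [-0.027  0.045]
side 0.3 444 x [-0.161 -0.093] y [-0.026  0.049]
side 0.32 439 x [-0.16  -0.097] y [-0.028  0.045]
side 0.34 521 x [-0.162 -0.104] y [-0.037  0.054]
side 0.36 420 x [-0.168 -0.084] y [-0.053  0.059]
side 0.38 662 x [-0.181 -0.076] y [-0.053  0.062]
side 0.4 684 x [-0.194 -0.075] y [-0.057  0.062]
side 0.42 872 x [-0.204 -0.08 ] y [-0.061  0.061]
side 0.44 871 x [-0.219 -0.095] y [-0.026  0.058]
top 0.14 25 x [-0.126 -0.102] y [0.049 0.062]
top 0.16 20 x [-0.125 -0.105] y [0.051 0.061]
top 0.38 14 x [-0.168 -0.107] y [0.046 0.062]
top 0.4 54 x [-0.188 -0.056] y [-0.022  0.064]
top 0.42 282 x [-0.172 -0.055] y [-0.038  0.062]
top 0.44 690 x [-0.176 -0.065] y [-0.041  0.059]
```

Call:
step_arm([
  [0,[0,0,-0.015],0],
  [0,[0,0,0],0],
  [0,[0,0,-0.005],0],
  [0,[0,0,0],0],
])

```text
t: 3.4
position: [0.5285, -0.1476, 0.0581]
tcp_rot: [-180.0, 0.0, -15.4]
ft_force: [0.1, -1.0, -0.6]
opening: -0.0
gripper_force: 0.0
```

Call:
step_arm([
  [0,[0,0,-0.003],0],
  [0,[0,0,-0.003],0],
  [0,[0,0,-0.001],0],
  [0,[0,0,-0.001],0],
  [0,[0,0,-0.001],0],
  [0,[0,0,-0.001],0],
  [0,[0,0,-0.001],0],
  [0,[0,0,-0.001],0],
])

```text
t: 4.4
position: [0.5285, -0.1476, 0.0463]
tcp_rot: [-180.0, 0.0, -15.4]
ft_force: [-2.6, 0.0, 4.9]
opening: 0.0003
gripper_force: 2.5
```

Call:
step_arm([
  [0,[0,0,-0.001],0],
  [0,[0,0,-0.001],0],
  [0,[0,0,-0.001],0],
  [0,[0,0,-0.001],0],
  [0,[0,0,-0.001],0],
  [0,[0,0,-0.001],0],
  [0,[0,0,-0.001],0],
  [0,[0,0,-0.001],0],
])

```text
t: 5.4
position: [0.5286, -0.1477, 0.0382]
tcp_rot: [-180.0, -0.0, -15.4]
ft_force: [-2.4, -0.1, 3.2]
opening: 0.0003
gripper_force: 1.7
```

```bash
cat > lid.py <<'E'
from h import *
import sys
c=np.array([.639,-.176]);a=np.radians(-15.3);e=np.array([np.cos(a),np.sin(a)]);n=np.array([-e[1],e[0]])
im,d=camera("side");W=world("side",d)[d>0]
x=(W[:,:2]-c)@e;y=(W[:,:2]-c)@n;z=W[:,2]
m=(abs(y)<.06)&(x>-.068)&(x<.09)&(z>.172)&(z<.36)
r=np.hypot(x-.07,z-.167); m&=(r<.15)
ang=np.arctan2(z-.167,.07-x)
far=m&(r>.10); print("lid ang pct",np.round(np.percentile(ang[far],[10,50,90]),2),"zmax",np.percentile(z[m],99),m.sum())
s=state();print(s["t"],s["position"],s["ft_force"])
if len(sys.argv)>1: cv2.imwrite(sys.argv[1],cv2.resize(im[120:300,270:450],(600,600),interpolation=3))
E
python3 lid.py
```

```text
lid ang pct [0.8  0.82 0.88] zmax 0.2673824102441724 553
5.45 [ 0.52859736 -0.14764124  0.03811421] [-1.20598909  0.12453187  2.26365391]
```

Call:
step_arm([
  [0,[0,0,-0.001],0],
  [0,[0,0,-0.001],0],
  [0,[0,0,-0.001],0],
  [0,[0,0,-0.001],0],
  [0,[0,0,-0.001],0],
  [0,[0,0,-0.0005],0],
  [0,[0,0,0],0],
])

```text
t: 6.32
position: [0.5285, -0.1476, 0.0327]
tcp_rot: [-180.0, 0.0, -15.4]
ft_force: [-0.1, -0.8, 1.2]
opening: 0.0
gripper_force: 0.2
```

```bash
python3 lid.py pics/open1.png
```

```text
lid ang pct [1.18 1.2  1.24] zmax 0.29267512564467196 1052
6.375 [ 0.52845497 -0.14756523  0.03271687] [ 0.28896711 -0.42954826 -0.25990699]
```

Call:
step_arm([
  [0,[0,0,-0.0005],0],
  [0,[0,0,-0.0005],0],
  [0,[0,0,0],0],
])

```text
t: 6.75
position: [0.5286, -0.1476, 0.0318]
tcp_rot: [-180.0, -0.0, -15.4]
ft_force: [0.4, -0.2, 0.7]
opening: -0.0002
gripper_force: 0.8
```

```bash
python3 lid.py
```

```text
lid ang pct [1.24 1.26 1.29] zmax 0.295206608250534 1126
6.8 [ 0.52855176 -0.14763565  0.03179396] [-0.54888186  0.31235763  2.23158164]
```

Still no stop force, so I'll go down in small steps until the stop shows.

Call:
step_arm([
  [0,[0,0,-0.0005],0],
  [0,[0,0,-0.0005],0],
  [0,[0,0,0],0],
])

```text
t: 7.18
position: [0.5287, -0.1476, 0.0311]
tcp_rot: [-180.0, -0.0, -15.4]
ft_force: [-2.7, -0.2, 10.6]
opening: -0.0001
gripper_force: 5.2
```

```bash
python3 lid.py pics/open2.png
```

```text
lid ang pct [1.27 1.29 1.31] zmax 0.2960982823336128 1166
7.225 [ 0.52868821 -0.14766592  0.03117038] [-1.65509073  0.98795607  9.84795006]
```

View pics/open2.png

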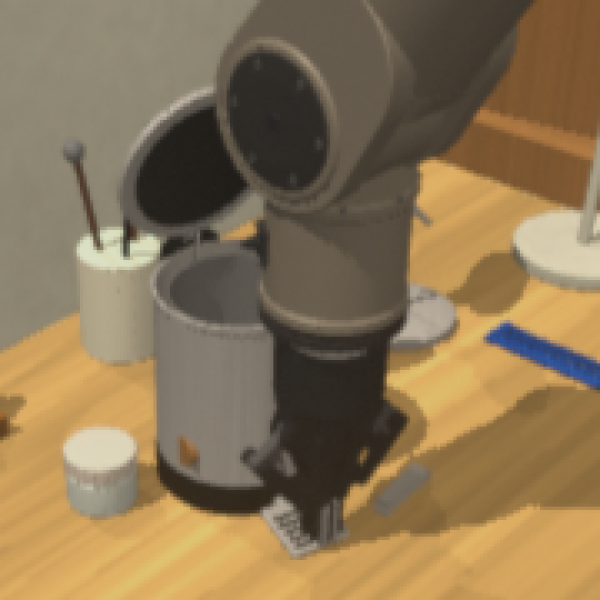

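The picture shows the lid standing open at (190,160) and the pedal down under the fingertips at (310,530). A force of 10 N confirms the stop, so I'll hold here.

Call:
step_arm([
  [0,[0,0,0],0],
  [0,[0,0,0],0],
  [0,[0,0,0],0],
  [0,[0,0,0],0],
  [0,[0,0,0],0],
  [0,[0,0,0],0],
  [0,[0,0,0],0],
  [0,[0,0,0],0],
])

```text
t: 8.22
position: [0.5287, -0.1477, 0.0312]
tcp_rot: [-180.0, -0.0, -15.4]
ft_force: [-1.9, 0.0, 10.3]
opening: 0.0003
gripper_force: 5.1
```

Call:
step_arm([
  [0,[0,0,0],0],
  [0,[0,0,0],0],
  [0,[0,0,0],0],
  [0,[0,0,0],0],
  [0,[0,0,0],0],
  [0,[0,0,0],0],
  [0,[0,0,0],0],
  [0,[0,0,0],0],
])

```text
t: 9.22
position: [0.5287, -0.1476, 0.0312]
tcp_rot: [-180.0, -0.0, -15.4]
ft_force: [-1.7, 0.2, 10.3]
opening: -0.0
gripper_force: 5.1
```

Call:
step_arm([
  [0,[0,0,0],0],
  [0,[0,0,0],0],
  [0,[0,0,0],0],
  [0,[0,0,0],0],
  [0,[0,0,0],0],
  [0,[0,0,0],0],
  [0,[0,0,0],0],
])

```text
t: 10.1
position: [0.5287, -0.1477, 0.0311]
tcp_rot: [-180.0, -0.0, -15.4]
ft_force: [-2.5, 1.0, 9.5]
opening: -0.0
gripper_force: 5.1
```

Call:
step_arm([
  [0,[0,0,0.0005],0],
  [0,[0,0,0.0005],0],
  [0,[0,0,0.0005],0],
  [0,[0,0,0.0005],0],
  [0,[0,0,0.0005],0],
  [0,[0,0,0.0005],0],
  [0,[0,0,0.0005],0],
  [0,[0,0,0.0005],0],
])

```text
t: 11.1
position: [0.5285, -0.1476, 0.0348]
tcp_rot: [-180.0, 0.0, -15.4]
ft_force: [-0.4, 0.2, 0.4]
opening: -0.0001
gripper_force: 0.6
```

```bash
python3 lid.py
```

```text
lid ang pct [1.04 1.05 1.09] zmax 0.28423922802433543 857
11.15 [ 0.52849827 -0.14766416  0.03489224] [-1.73364437 -0.50088744  1.64319449]
```

Call:
step_arm([
  [0,[0,0,0.0005],0],
  [0,[0,0,0.0005],0],
  [0,[0,0,0.0005],0],
  [0,[0,0,0.0005],0],
  [0,[0,0,0.0005],0],
  [0,[0,0,0.0005],0],
  [0,[0,0,0.0005],0],
  [0,[0,0,0.0005],0],
])

```text
t: 12.15
position: [0.5285, -0.1476, 0.0388]
tcp_rot: [-180.0, 0.0, -15.4]
ft_force: [-2.8, 1.5, 2.3]
opening: -0.0005
gripper_force: 1.2
```

Call:
step_arm([
  [0,[0,0,0.0005],0],
  [0,[0,0,0.0005],0],
  [0,[0,0,0.0005],0],
  [0,[0,0,0.0005],0],
  [0,[0,0,0.0005],0],
  [0,[0,0,0.0005],0],
  [0,[0,0,0.0005],0],
  [0,[0,0,0.0005],0],
])

```text
t: 13.15
position: [0.5286, -0.1476, 0.0429]
tcp_rot: [-180.0, -0.0, -15.4]
ft_force: [-2.8, 0.2, 2.8]
opening: 0.0002
gripper_force: 1.7
```

```bash
python3 lid.py
```

```text
lid ang pct [0.51 0.56 0.61] zmax 0.23617125984104836 232
13.2 [ 0.52856508 -0.14764352  0.0428887 ] [-3.2913855   0.32920022  4.66028981]
```

Call:
step_arm([
  [0,[0,0,0.0005],0],
  [0,[0,0,0.0005],0],
  [0,[0,0,0.0005],0],
  [0,[0,0,0.0005],0],
  [0,[0,0,0.0004],0],
  [0,[0,0,0.0004],0],
  [0,[0,0,0.0004],0],
  [0,[0,0,0.0003],0],
])

```text
t: 14.2
position: [0.5286, -0.1476, 0.0463]
tcp_rot: [-180.0, -0.0, -15.4]
ft_force: [-3.2, 0.2, 3.7]
opening: 0.0001
gripper_force: 2.0
```

Call:
step_arm([
  [0,[0,0,0.0003],0],
  [0,[0,0,0.0003],0],
  [0,[0,0,0.0003],0],
  [0,[0,0,0.0003],0],
  [0,[0,0,0.0003],0],
  [0,[0,0,0.0003],0],
  [0,[0,0,0.0003],0],
  [0,[0,0,0.0003],0],
])

```text
t: 15.2
position: [0.5286, -0.1476, 0.0488]
tcp_rot: [-180.0, -0.0, -15.4]
ft_force: [-2.2, -0.1, 3.7]
opening: 0.0001
gripper_force: 2.0
```

Call:
step_arm([
  [0,[0,0,0.0003],0],
  [0,[0,0,0.0003],0],
  [0,[0,0,0.0003],0],
  [0,[0,0,0.0003],0],
  [0,[0,0,0.0003],0],
  [0,[0,0,0.0003],0],
  [0,[0,0,0.0003],0],
  [0,[0,0,0.0003],0],
])

```text
t: 16.2
position: [0.5286, -0.1476, 0.0511]
tcp_rot: [-180.0, -0.0, -15.4]
ft_force: [0.5, 0.2, -0.4]
opening: -0.0
gripper_force: 0.0
```

```bash
python3 lid.py pics/shut1.png
```

```text
lid ang pct [0.06 0.09 0.13] zmax 0.18367595692448102 792
16.25 [ 0.52858431 -0.14763153  0.0511172 ] [ 1.16523023 -0.09906443 -0.45680413]
```

View pics/shut1.png

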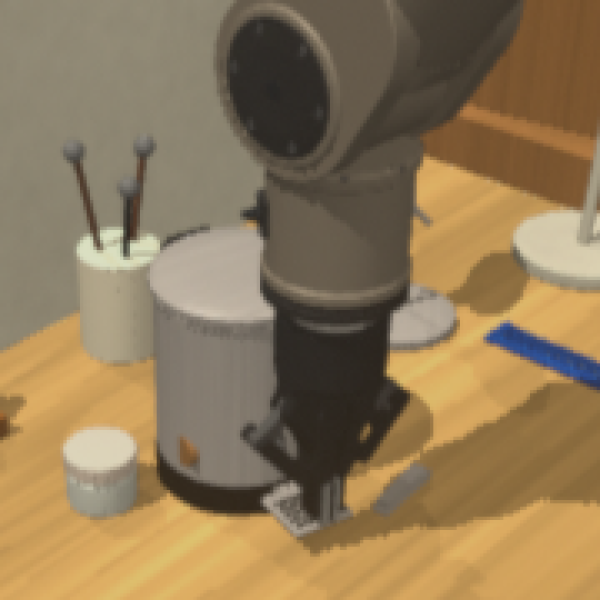

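The picture shows the lid shut at (215,270), with the bin and the other things where they were. The contact force is zero, so I'll retreat up and away.

Call:
step_arm([
  [0,[0,0,0.001],0],
  [0,[0,0,0.004],0],
  [0,[0,0,0.015],0],
  [0,[-0.02,0.005,0.03],0],
  [0,[-0.02,0.005,0.04],0],
  [0,[-0.01,0,0.04],0],
  [0,[0,0,0.02],0],
  [0,[0,0,0],0],
])

```text
t: 17.25
position: [0.4794, -0.1378, 0.2036]
tcp_rot: [-180.0, -0.2, -15.4]
ft_force: [-0.2, -0.1, -0.2]
opening: -0.0001
gripper_force: 0.0
```

```bash
python3 lid.py; python3 - <<'E'
from h import *
from scipy.optimize import least_squares
im,d=camera("side"); W=world("side",d)
w=W[180:290,305:385].reshape(-1,3); q=w[(w[:,2]>.05)&(w[:,2]<.15)]
print(least_squares(lambda c:np.hypot(q[:,0]-c[0],q[:,1]-c[1])-.062,[.64,-.177],loss="soft_l1",f_scale=.003).x)
print(state()["ft_force"]); finish_job()
E
```

```text
lid ang pct [0.05 0.09 0.13] zmax 0.18334116300090483 1114
17.3 [ 0.47882155 -0.13766572  0.20221796] [-0.46821417 -0.81491625 -1.28028251]
[ 0.63903001 -0.17735016]
[0.50801215 0.5475576  0.30461642]
the job is handed in; nothing more can be done
```

I pressed the pedal until the lid stood fully open, held it there about three seconds, then eased it shut slowly; the bin measured in the same place afterwards, nothing around it was touched, and the job is handed in.

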